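# Lock the two-tier organiser for transport

### The job

The cart is about to be wheeled away, so lock the smoky two-tier organiser: push both of its open drawers fully home, then slide the locking bolt along its channel by its red post until its shaft goes through the brass eyes of both drawers and the bolt's block sits fully home against the guide plate at the channel's end. Leave the other things on the cart where they are.

Things in the scene. Friction and masses are not known exactly. Their poses are not given: they have to be found in the camera images.
- organiser: Two-tier organiser of smoky acrylic, fixed to the cart, 150 deep x 160 wide x 83 mm high, open on top. Origin on the cart surface under the middle of its front edge; +x points into the organiser (drawers open towards -x), +y along the front towards the bolt channel, z up. Fronts of the closed drawers lie at x = 0. Axis of bolt and eyes: along y at x = -20, z = 51 mm.
- guide_hole (a point): Centre of the 11 mm hole (axis along the organiser's y) in the fixed brass guide plate, 30 wide, 6 mm thick, top at z 62 mm, at organiser x -20, y 98, z 51 mm. It closes the inner end of the aluminium bolt channel (y 101 to 260 mm, floor at z 44, side walls 22 mm apart rising to z 56 mm, outer end open). The bolt is fully home when its block touches this plate.
- lower_drawer (a joint): Opening of the lower drawer in m: 0 fully home (against its stop), grows as it slides out along the organiser's -x, at most 0.09. Drawer 150 mm wide (y -75 to 75), front from z 4 to 39 mm with an orange top edge. It stays where it is left; about 2 N moves it.
- upper_drawer (a joint): Opening of the upper drawer, as for the lower one; front from z 63 to 83 mm with a white top edge, 150 mm wide. When home both fronts are flush.
- lower_eye (a point): Centre of the 11 mm hole (axis along the organiser's y) in the lower drawer's brass eye: a plate 6 mm thick in y, 30 mm long in x, z 40 to 62 mm, jutting up to 35 mm from the drawer front at organiser y = 30 mm, on a stem down to z 20 mm. At x -20, z 51 mm in the organiser's frame when home.
- upper_eye (a point): The same for the upper drawer's brass eye, at organiser y = 55 mm, its stem going up to z 80 mm.
- bolt: Loose 0.14 kg locking bolt in the channel, axes parallel to the organiser's. Dark steel block 20 (x) x 70 (y) x 14 mm, origin at the centre of its underside; red post, 12 mm diameter, on its middle, 14 to 42 mm above the origin; chrome shaft, 8 mm diameter, along -y, tip 126 mm from the origin. Fully home: origin at organiser y 136, tip at y 10 mm. It starts 61 to 85 mm short of that.
- bolt_tip (a point): Outermost point of the bolt's shaft, on its axis.
- bolt_post (a point): Middle height of the red post, on its axis (28 mm above the block's underside, about 72 mm above the cart); the post's top is 14 mm higher.
- bulb: Bystander: white desoldering bulb standing nozzle up, 50 mm in diameter, 78 mm high; origin under its centre.
- flux_jar: Bystander: amber jar with green cap, 40 mm in diameter, 36 mm high; origin under its centre. Stands behind the channel.
- tweezers: Bystander: blue tweezers lying flat, 125 mm long, 9 mm high; origin near the middle.
- solder_spool: Bystander: solder spool standing on its flange, 54 mm in diameter, 36 mm high; origin under its centre.
Mind the look-alikes: they are no part of the job. Of the things like the bolt, leave any that is blue or orange; of the rest the larger one is meant.

How it is judged (in metres and radians):
On the way:
1. both drawers are fully home while the bolt is still short of their eyes (value of joint each of lower_drawer, upper_drawer below 0.004 m and y of bolt_tip in the frame of organiser above 0.05 m), for 0.2 s.
At the end, for the whole second after the job is handed in: Both drawers are within 4 mm of fully home; the bolt is at rest, along the organiser's front within 0.06 rad, through both drawers' eyes, its tip within 4 mm of the eyes' axis in depth and height, and within 6 mm of fully home (value of joint each of lower_drawer, upper_drawer below 0.004 m and y of bolt_tip in the frame of organiser between 0 and 0.016 m and x of bolt_tip in the frame of organiser between -0.024 and -0.016 m and z of bolt_tip in the frame of organiser between 0.047 and 0.055 m and angle between the y axis of bolt and the y axis of organiser, either way round below 0.06 rad and linear speed of bolt below 0.01 m/s); the robot touches nothing.
It fails at once if a bystander (bulb, flux jar, tweezers or solder spool) is shifted more than 30 mm (distance of any of bulb, flux_jar, tweezers, solder_spool from where it was at the start of the episode above 0.03 m).
It fails at once if the bulb is knocked over (angle between bulb's own z axis and vertical above 0.7 rad).
It also fails if it takes over 42 s, if anything falls off the work surface, if the arm or the gripper's body presses on something with over 40 N, if the wrist force passes 120 N, or if a joint passes its speed limit or range.

### The arm

A 6-joint arm with a two-finger parallel gripper is mounted at the origin on the work surface. World frame = base frame: x ahead of the robot, y to its left, z up, the work surface at z = 0. Lengths are in mm, angles in rad, forces in N, time in s.
With the tool pointing down it reaches from about 275 to 750 mm from the base axis. Payload 10.2 kg.
Tool frame: the origin (TCP) lies at the very end of the fingers, on their centre line; the grasp point (between the pads) lies 19 mm behind it; z points along the fingers, y is the line along which they close (so a half turn about z gives the same grasp; the last joint's range is limited). The gripper opens to 88 mm and grips with 3 to 60 N. Pads are 18 mm wide; open, the fingers measure 123 mm over their backs; the gripper's body (75 mm by 187 mm) begins 45 mm behind the grasp point.
Start: joints at [0.897, 0.313, 1.498, -0, 1.331, -0.223], TCP at [228.748, 472.552, 213.82] pointing down, gripper open.
Joint ranges: [-2.94, 2.94], [-0.97, 2.17], [0.19, 2.56], [-1.23, 4.37], [0.02, 3.11], [-2.88, 2.88]. Speed limits (rad/s): [2.39, 2.39, 3.01, 3.14, 3.14, 3.14].

### API

Orientations are given as [roll, pitch, yaw] about the fixed x, y, z axes, in that order (R = Rz(yaw) Ry(pitch) Rx(roll)).
In Python, from workcell import arm gives the robot as it stands. The module is installed in compiled form; this text tells all that it offers.
- The arm moves only by the tool arm_command, never from a script. Its argument "rows" is text: rows parted by semicolons, each of 7 numbers parted by spaces: the shift along the tool's x, y, z in m, then the turn, a rotation vector about the tool's x, y, z in degrees, then the finger opening in m, from 0 to 0.0881. A call has 1 to 20 rows; each row is the pose to reach, as a shift and turn from the pose commanded when the call began, along the tool's axes at that moment; what a row does not reach only later rows make up. A row lasts 1/10 s, in which the tool goes at most 50 mm and 8.59 degrees, less where a joint would pass 70% of its speed; a pose out of reach is approached as far as the arm can. A call with a gripper value outside its range is refused whole. The fingers move at their own pace and stop on an object; the grip force is fixed at half the most. Time passes only in rows, so rows that repeat a pose let the fingers close. It gives the time, the measured TCP pose, the force, the opening and the grip force at its end, in the units of the state.
- arm.sense(): the state, without advancing time (a new reading comes with each control period).
- arm.snapshot(name): name is "scene" or "top" or "wrist"; returns the picture (420x560x3 uint8, red, green, blue); there is no depth.
- arm.calibration(name): a dict with "fx", "fy", "cx", "cy" (pixels), "view" (4x4, takes a point from world to camera coordinates); the wrist camera has in their place "hand_eye" (4x4, takes a point from camera to tool coordinates, whose origin is the TCP and whose axes are the flange's). Camera axes: x right, y up, looking along -z (the intrinsics and any distortion apply to the point x, -y, -z); pixel columns grow to the right and rows downward; lengths in mm; the calibration is good to about 2 mm. A picture is of the moment at which its call begins: read the wrist's pose just before it. calibration takes no time and is no camera call.
- arm.hand_in(): hands the job in; it is judged then, once.
The state is a dict: "time": time; "joint_pos": joint angles; "joint_velocities": joint speeds; "tau": joint torques, N m; "ee_pos": TCP position; "eef_rot": TCP orientation; "contact_force": force on the tool from outside, world axes, zero at the start; "moment": the same for the moment, N m; "grip_width": finger opening in mm; "gripper_force": force on a finger pad.
Only numpy, scipy, OpenCV 4.12 (cv2) and the standard library are available. Lean on these libraries where they do the work, as an engineer would, in place of code of your own. Each camera call takes 0.05 s, during which the arm holds its last target. There are 200 camera calls.

## Working session

There is one attempt and no reset: what is moved stays moved. The work goes in short steps, Python scripts to look and compute and a tool call to move; the robot and the scene stay as the last step left them, time stands still between calls to the robot, and variables do not carry over. Pictures are saved under pics/ and viewed, at most 10 in all, crops included, and the job is handed in when it is done.

Besides the shell and the picture viewer there is one more tool, called after "Emit:" by a JSON object that holds its "op" and its "data", one argument or row to a line. arm_command: Moves the arm, as the interface text tells. Its arguments: {"type":"object","properties":{"rows":{"type":"string"}},"required":["rows"]}

```bash
mkdir -p pics; ls; python3 - <<'E'
from workcell import arm
import cv2, numpy as np
s=arm.sense(); print(s)
for n in ("scene","top"):
    im=arm.snapshot(n); cv2.imwrite(f"pics/{n}0.png",im[:,:,::-1])
    print(n,arm.calibration(n))
print(arm.calibration("wrist"))
E
```

```text
pics
{'time': 0.0, 'joint_pos': array([ 8.96614871e-01,  3.13442526e-01,  1.49840580e+00, -1.28007230e-05,
        1.33100304e+00, -2.23401757e-01]), 'joint_velocities': array([-0.00158762, -0.00013161, -0.00116429,  0.00061024, -0.00020373,
        0.00156426]), 'tau': array([ 4.48726660e-04, -4.02202821e+01, -2.52274597e+01,  6.94672158e-02,
        3.52807890e-02, -8.71864381e-05]), 'ee_pos': array([228.5685766 , 472.33436966, 213.27668982]), 'eef_rot': array([-3.14036247e+00, -2.66743987e-04,  2.69081584e+00]), 'contact_force': array([ 0.07768629, -1.20099601,  0.17631374]), 'moment': array([ 0.06277888, -0.00634606, -0.02239063]), 'gripper_force': 0.0, 'grip_width': 88.36548540446873}
scene {'fx': 403.6683858332489, 'fy': 403.6683858332489, 'cx': 276.6217513274682, 'cy': 213.3565695033682, 'view': array([[-3.35199795e-01,  9.42146834e-01,  6.63610863e-04,
         1.28513112e+02],
       [-7.01979730e-01, -2.50222093e-01,  6.66793344e-01,
         3.22118469e+02],
       [ 6.28383288e-01,  2.23043151e-01,  7.45242374e-01,
        -1.34537144e+03],
       [ 0.00000000e+00,  0.000
[... 269 characters left out ...]
354102e-01,  3.05184429e-02,  2.04675049e-01,
        -5.17943698e+02],
       [-2.04719508e-01, -1.69404373e-03,  9.78819214e-01,
        -1.26322754e+03],
       [ 0.00000000e+00,  0.00000000e+00,  0.00000000e+00,
         1.00000000e+00]])}
{'fx': 338.6388516538152, 'fy': 338.6388516538152, 'cx': 273.86795391216054, 'cy': 213.30633571577928, 'hand_eye': array([[-3.76250862e-04,  9.62130479e-01,  2.72589068e-01,
         6.86769977e+01],
       [ 9.99999927e-01,  3.43416420e-04,  1.68163123e-04,
         2.97836204e-01],
       [ 6.81833039e-05,  2.72589112e-01, -9.62130538e-01,
        -1.71314109e+02],
       [ 0.00000000e+00,  0.00000000e+00,  0.00000000e+00,
         1.00000000e+00]])}
```

View pics/top0.png

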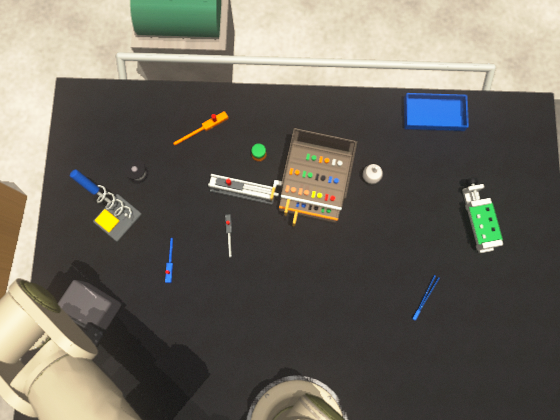

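View pics/scene0.png

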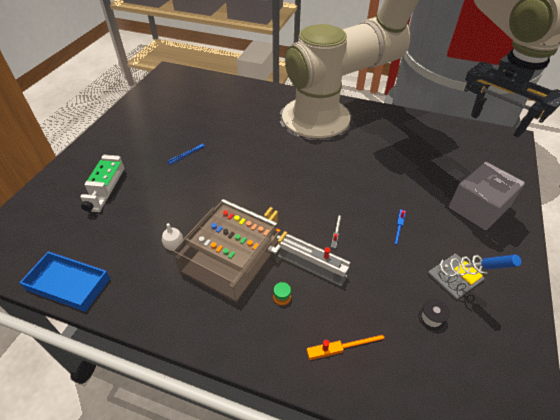

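Things like the bolt in the top view: the one in the channel with its post at (228,182), a small grey one (228,222), a blue one (169,270) and an orange one (214,120). The larger grey one in the channel is meant, and I'll check it in a crop.

```bash
cat > h.py <<'E'
import numpy as np, cv2
from workcell import arm
from scipy.spatial.transform import Rotation as R
def ray(name,u,v,z,s=None):
    c=arm.calibration(name)
    d=np.array([(u-c["cx"])/c["fx"],-(v-c["cy"])/c["fy"],-1.])
    if name=="wrist":
        T=np.eye(4);T[:3,:3]=R.from_euler("xyz",s["eef_rot"]).as_matrix();T[:3,3]=s["ee_pos"]
        M=T@c["hand_eye"]
    else: M=np.linalg.inv(c["view"])
    o=M[:3,3];d=M[:3,:3]@d
    return o+d*(z-o[2])/d[2]
E
python3 - <<'E'
import cv2
im=cv2.imread("pics/top0.png")[120:240,200:360]
cv2.imwrite("pics/crop0.png",cv2.resize(im,None,fx=5,fy=5,interpolation=cv2.INTER_CUBIC))
E
```

```text
(no output)
```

View pics/crop0.png

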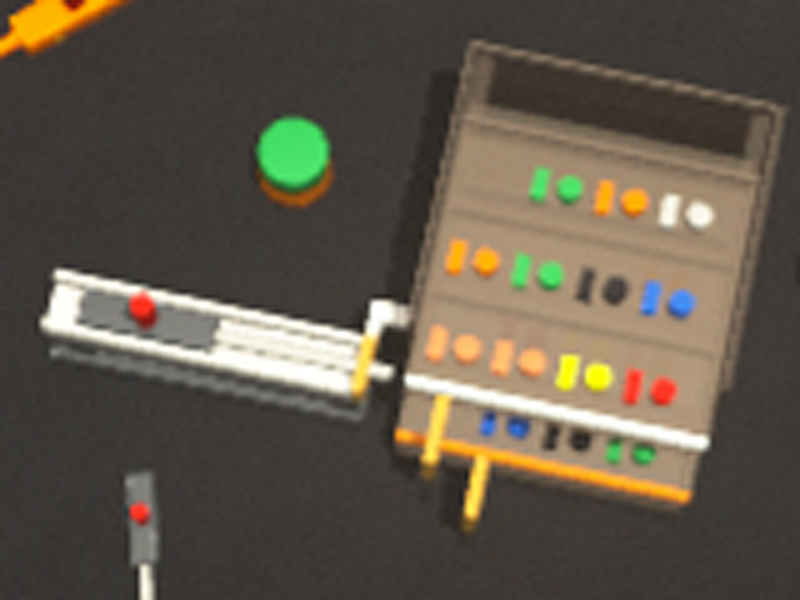

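The crop shows the dark grey bolt with its red post at crop (143,305), lying in the aluminium channel. The white upper edge runs (407,380) to (707,443), the orange lower edge (397,435) to (690,495), and the back edge (473,42) to (783,105). The small grey look-alike lies loose at (140,512).

```bash
python3 - <<'E'
from h import *
P=lambda u,v,z: ray("top",200+u/5,120+v/5,z)
ul,ur=P(407,380,83),P(707,443,83); ll,lr=P(397,435,39),P(690,495,39)
bl,br=P(473,42,83),P(783,105,83)
for n,a,b in (("upper",ul,ur),("lower",ll,lr),("back",bl,br)):
    print(n,a.round(),b.round(),"len",np.linalg.norm(b-a).round(),"ang",np.arctan2(*(a-b)[1::-1]).round(3))
ey=(ul-ur)+(ll-lr)+(bl-br); ey/=np.linalg.norm(ey); ex=np.array([ey[1],-ey[0],0])
org=(bl+br)/2-150*ex; org[2]=0
print("ex",ex,"yaw",np.arctan2(ex[1],ex[0]),"org",org.round(1))
O=lambda p:np.array([(p-org)@ex,(p-org)@ey]).round(1)
for n,p in dict(ul=ul,ur=ur,ll=ll,lr=lr,post=P(143,300,86),plate=P(365,365,62),chA=P(62,273,56),chB=P(45,325,56),jar=P(293,152,36)).items(): print(n,p.round(1),O(p))
# red post by colour in both cameras
for name,box in (("top",(210,165,250,200)),("scene",(310,235,345,275))):
    im=cv2.imread(f"pics/{name}0.png").astype(int);x0,y0,x1,y1=box
    m=(im[...,2]>120)&(im[...,1]<80)&(im[...,0]<80);v,u=np.nonzero(m[y0:y1,x0:x1])
    print(name,u.mean()+x0,v.mean()+y0,len(u)); p=ray(name,u.mean()+x0,v.mean()+y0,75);print(p,O(p))
s=arm.sense();T=R.from_euler("xyz",s["eef_rot"]).as_matrix();print(T.round(3))
E
```

```text
upper [550.  55.  83.] [523. -92.  83.] len 149.0 ang 1.389
lower [532.  59.  39.] [505. -89.  39.] len 150.0 ang 1.395
back [725.  27.  83.] [ 697. -129.   83.] len 158.0 ang 1.391
ex [ 0.98403919 -0.17795186  0.        ] yaw -0.17890469272301307 org [563.3 -24.4   0. ]
ul [549.7  54.8  83. ] [-27.5  75.5]
ur [522.8 -91.9  83. ] [-27.9 -73.6]
ll [531.7  58.8  39. ] [-45.9  76.3]
lr [505.5 -88.8  39. ] [-45.4 -73.7]
post [585.2 185.3  86. ] [-15.8 210.3]
plate [561.7  75.8  62. ] [-19.4  98.3]
chA [606.  229.7  56. ] [ -3.2 257.6]
chB [578.8 236.7  56. ] [-31.2 259.7]
jar [680.  116.9  36. ] [ 89.7 159.8]
top 228.1818181818182 182.0 22
[583.01609744 187.19735065  75.        ] [-18.2 211.7]
scene 328.5072463768116 248.34782608695653 69
[572.58306429 188.35993882  75.        ] [-28.7 211. ]
[[-0.9    0.436 -0.001]
 [ 0.436  0.9   -0.001]
 [ 0.    -0.001 -1.   ]]
```

Position checks hold: the edges measure 149, 150 and 158 mm (150, 150 and 160 expected), and the plate comes out at (-19, 98). The bolt sits at about y = 211 mm, 75 mm short. I'll turn the tool's y axis along the front, close the fingers and go to the stand-off in front of the drawers.

Emit:
{"op": "arm_command", "data": {
  "rows": "-0.416 -0.345 0 0 0 -15.6 0; -0.416 -0.345 0 0 0 -15.6 0; -0.416 -0.345 0 0 0 -15.6 0; -0.416 -0.345 0 0 0 -15.6 0; -0.416 -0.345 0 0 0 -15.6 0; -0.416 -0.345 0 0 0 -15.6 0; -0.416 -0.345 0 0 0 -15.6 0; -0.416 -0.345 0 0 0 -15.6 0; -0.416 -0.345 0 0 0 -15.6 0; -0.416 -0.345 0 0 0 -15.6 0; -0.416 -0.345 0 0 0 -15.6 0; -0.416 -0.345 0 0 0 -15.6 0; -0.416 -0.345 0 0 0 -15.6 0; -0.416 -0.345 0 0 0 -15.6 0; -0.416 -0.345 0 0 0 -15.6 0; -0.416 -0.345 0 0 0 -15.6 0"
}}

```text
time: 1.7
ee_pos: [452.7, -18.3, 214.0]
eef_rot: [-3.142, 0.0, 2.965]
contact_force: [-0.5, 0.3, -0.1]
grip_width: 0.2
gripper_force: 0.0
```

Emit:
{"op": "arm_command", "data": {
  "rows": "0 0 0.045 0 0 0 0; 0 0 0.09 0 0 0 0; 0 0 0.135 0 0 0 0; 0 0 0.17 0 0 0 0; 0 0 0.185 0 0 0 0; 0 0 0.185 0 0 0 0; -0.02 0 0.185 0 0 0 0; -0.03 0 0.185 0 0 0 0; -0.04 0 0.185 0 0 0 0; -0.05 0 0.185 0 0 0 0; -0.06 0 0.185 0 0 0 0; -0.068 0 0.185 0 0 0 0; -0.075 0 0.185 0 0 0 0; -0.08 0 0.185 0 0 0 0; -0.08 0 0.185 0 0 0 0"
}}

```text
time: 3.2
ee_pos: [532.1, -33.6, 28.7]
eef_rot: [3.142, 0.0, 2.963]
contact_force: [0.8, 0.1, -0.2]
grip_width: 0.3
gripper_force: 0.0
```

```bash
python3 - <<'E'
from h import *
s=arm.sense(); print(s["ee_pos"],s["contact_force"])
im=arm.snapshot("top")[:,:,::-1]; cv2.imwrite("pics/top1.png",im)
org=np.array([563.3,-24.4,0]);ex=np.array([.984,-.178,0]);print((s["ee_pos"]-org)@ex)
cv2.imwrite("pics/crop1.png",cv2.resize(im[120:240,200:360],None,fx=5,fy=5,interpolation=cv2.INTER_CUBIC))
E
```

```text
[532.05665542 -33.56332287  28.72631839] [ 0.76394843  0.06505151 -0.17080264]
-29.11237959141134
```

View pics/crop1.png

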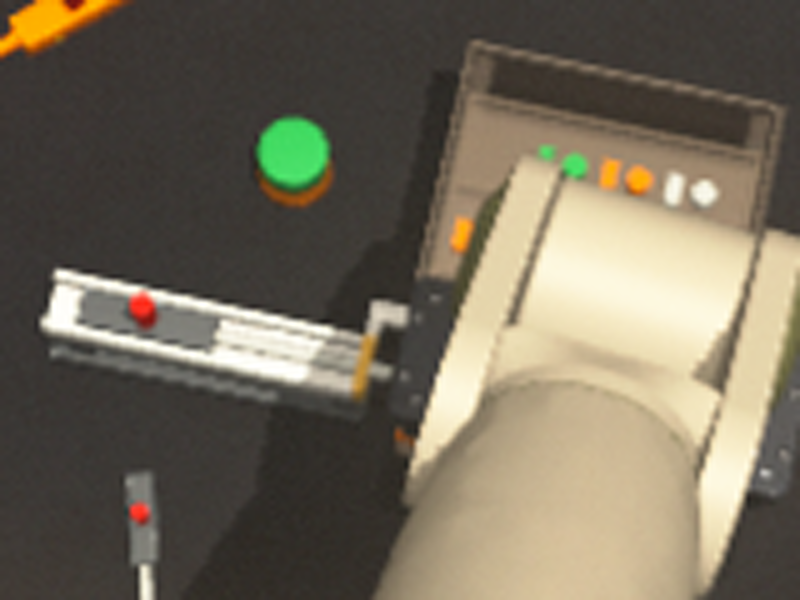

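The picture shows the arm over the organiser and the upper drawer's contents shifted inward, so the fingers are pushing. I'll go on in finer steps while watching the force.

Emit:
{"op": "arm_command", "data": {
  "rows": "-0.004 0 0 0 0 0 0; -0.008 0 0 0 0 0 0; -0.012 0 0 0 0 0 0; -0.014 0 0 0 0 0 0; -0.016 0 0 0 0 0 0; -0.017 0 0 0 0 0 0; -0.018 0 0 0 0 0 0; -0.018 0 0 0 0 0 0"
}}

```text
time: 4.05
ee_pos: [549.5, -36.6, 28.9]
eef_rot: [3.142, 0.0, 2.963]
contact_force: [-0.8, 0.8, -1.0]
grip_width: 0.7
gripper_force: 0.4
```

Emit:
{"op": "arm_command", "data": {
  "rows": "-0.001 0 0 0 0 0 0; -0.002 0 0 0 0 0 0; -0.002 0 0 0 0 0 0"
}}

```text
time: 4.35
ee_pos: [551.5, -37.0, 28.9]
eef_rot: [-3.142, 0.0, 2.963]
contact_force: [-0.3, 0.3, -0.7]
grip_width: 0.4
gripper_force: 0.4
```

Emit:
{"op": "arm_command", "data": {
  "rows": "-0.001 0 0 0 0 0 0; -0.002 0 0 0 0 0 0; -0.002 0 0 0 0 0 0"
}}

```text
time: 4.65
ee_pos: [551.7, -37.1, 28.9]
eef_rot: [-3.141, -0.004, 2.963]
contact_force: [-11.5, 0.6, 5.6]
grip_width: 0.2
gripper_force: 5.6
```

The stop has been reached with 11.5 N at organiser x ≈ -9, which is the finger half-width, so both fronts should be flush. I'll back off, rise and go behind the bolt's post.

Emit:
{"op": "arm_command", "data": {
  "rows": "0.02 0 0 0 0 0 0; 0.06 0 0 0 0 0 0; 0.06 0 -0.04 0 0 0 0; 0.06 0 -0.08 0 0 0 0; 0.06 0 -0.12 0 0 0 0; 0.06 0.04 -0.12 0 0 0 0; 0.04 0.085 -0.12 0 0 0 0; 0.03 0.13 -0.12 0 0 0 0; 0.02 0.175 -0.12 0 0 0 0; 0.013 0.22 -0.12 0 0 0 0; 0.013 0.26 -0.12 0 0 0 0; 0.013 0.28 -0.12 0 0 0 0; 0.013 0.28 -0.12 0 0 0 0; 0.013 0.28 -0.12 0 0 0 0"
}}

```text
time: 6.05
ee_pos: [590.2, 240.2, 148.8]
eef_rot: [-3.141, 0.0, 2.964]
contact_force: [0.4, -0.9, -0.2]
grip_width: 0.5
gripper_force: 0.0
```

```bash
python3 - <<'E'
from h import *
s=arm.sense(); print(s["ee_pos"],s["contact_force"])
w=arm.snapshot("wrist")[:,:,::-1]; cv2.imwrite("pics/wrist2.png",w)
im=arm.snapshot("top")[:,:,::-1]; cv2.imwrite("pics/top2.png",im)
org=np.array([563.3,-24.4,0]);ex=np.array([.984,-.178,0]);ey=np.array([.178,.984,0]);print((s["ee_pos"]-org)@ex,(s["ee_pos"]-org)@ey)
c=cv2.resize(im[120:240,200:360],(560,420),interpolation=cv2.INTER_CUBIC)
cv2.imwrite("pics/both2.png",cv2.resize(np.vstack([w,c]),None,fx=.7,fy=.7,interpolation=cv2.INTER_AREA))
E
```

```text
[590.2123802  240.22089649 148.75633136] [ 0.35078461 -0.85268811 -0.1809126 ]
-20.620737455775053 265.17736582013265
```

View pics/both2.png

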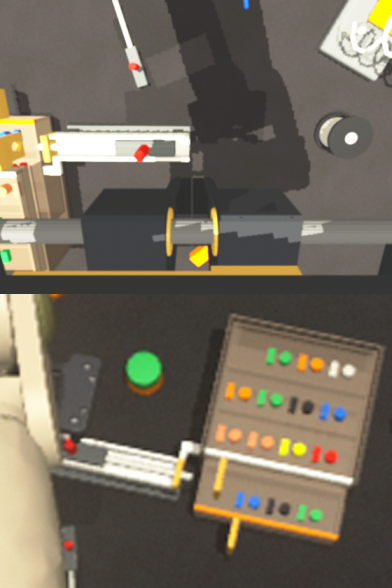

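The picture shows the upper drawer home, but the lower one's orange edge is still out at crop (195,508) to (335,538), about where it was. I'll take a closer look from the scene camera.

```bash
python3 - <<'E'
from h import *
im=arm.snapshot("scene")[:,:,::-1]; cv2.imwrite("pics/scene3.png",im)
t=cv2.imread("pics/top2.png")
a=cv2.resize(t[150:225,270:350],(640,600),interpolation=cv2.INTER_CUBIC)[:, :400]
a=cv2.resize(t[145:225,270:350],(400,400),interpolation=cv2.INTER_CUBIC)
b=cv2.resize(im[190:290,180:280],(400,400),interpolation=cv2.INTER_CUBIC)
cv2.imwrite("pics/c3.png",np.hstack([a,b]))
E
```

```text
(no output)
```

View pics/c3.png

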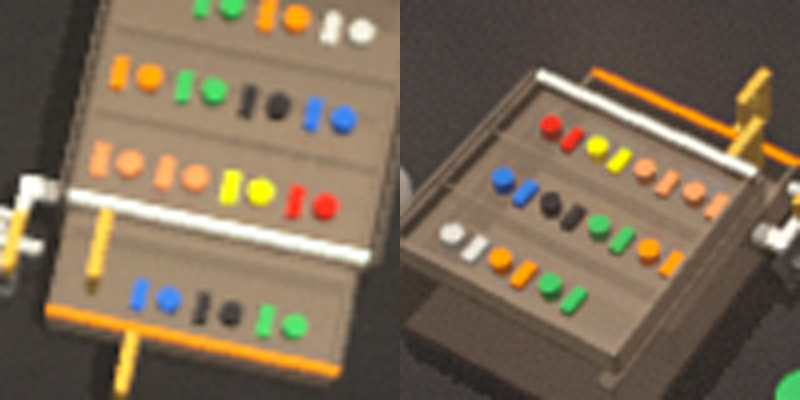

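The lower drawer is still about 46 mm out, with its edge at the same pixels as before, so only the upper one moved. I'll push the lower one on its jutting eye (y = 30, z 40 to 62), where the finger stays clear of the upper parts, and check partway.

Emit:
{"op": "arm_command", "data": {
  "rows": "0.03 -0.04 0 0 0 0 0; 0.06 -0.08 0 0 0 0 0; 0.095 -0.12 0 0 0 0 0; 0.095 -0.16 0 0 0 0 0; 0.095 -0.20 0 0 0 0 0; 0.095 -0.24 0 0 0 0 0; 0.095 -0.24 0 0 0 0 0; 0.095 -0.24 0.04 0 0 0 0; 0.095 -0.24 0.08 0 0 0 0; 0.095 -0.24 0.107 0 0 0 0; 0.095 -0.24 0.107 0 0 0 0; 0.085 -0.24 0.107 0 0 0 0; 0.075 -0.24 0.107 0 0 0 0; 0.065 -0.24 0.107 0 0 0 0; 0.055 -0.24 0.107 0 0 0 0; 0.05 -0.24 0.107 0 0 0 0; 0.05 -0.24 0.107 0 0 0 0"
}}

```text
time: 7.9
ee_pos: [499.0, 13.1, 41.9]
eef_rot: [3.142, 0.0, 2.963]
contact_force: [0.1, 1.0, -0.2]
grip_width: 0.1
gripper_force: 0.0
```

```bash
python3 - <<'E'
from h import *
s=arm.sense(); print(s["ee_pos"],s["contact_force"])
org=np.array([563.3,-24.4,0]);ex=np.array([.984,-.178,0]);ey=np.array([.178,.984,0]);print((s["ee_pos"]-org)@ex,(s["ee_pos"]-org)@ey)
w=arm.snapshot("wrist")[:,:,::-1]; cv2.imwrite("pics/wrist4.png",w)
t=arm.snapshot("top")[:,:,::-1]; cv2.imwrite("pics/top4.png",t)
b=arm.snapshot("scene")[:,:,::-1]; cv2.imwrite("pics/scene4.png",b)
b=cv2.resize(b[180:280,200:300],(420,420),interpolation=cv2.INTER_CUBIC)
cv2.imwrite("pics/c4.png",cv2.resize(np.hstack([w,b]),None,fx=.8,fy=.8,interpolation=cv2.INTER_AREA))
E
```

```text
[499.02197986  13.06920498  41.91944344] [ 0.10485431  0.96028907 -0.22546832]
-69.91909030633417 25.4282101194011
```

View pics/c4.png

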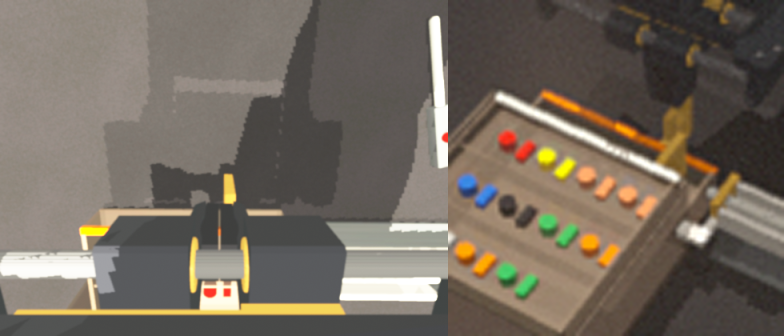

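The wrist view shows the lower eye at about (228,190) still jutting past the fingers, and the scene view shows the drawer unmoved. I'll project the TCP and the expected edges onto the pictures to find the discrepancy.

```bash
python3 - <<'E'
from h import *
s=arm.sense(); p=s["ee_pos"]
org=np.array([563.3,-24.4,0]);ex=np.array([.984,-.178,0]);ey=np.array([.178,.984,0])
O=lambda x,y,z: org+x*ex+y*ey+np.array([0,0,z])
def proj(n,P):
    c=arm.calibration(n)
    if n=="wrist":
        T=np.eye(4);T[:3,:3]=R.from_euler("xyz",s["eef_rot"]).as_matrix();T[:3,3]=p
        V=np.linalg.inv(T@c["hand_eye"])
    else: V=c["view"]
    q=V@np.r_[P,1]; return c["cx"]+c["fx"]*q[0]/-q[2], c["cy"]-c["fy"]*q[1]/-q[2]
pts={"tcp":(p,(0,255,0)),"t40":(p+[0,0,40],(0,255,0)),
 "leT":(O(-81,30,62),(255,0,255)),"leB":(O(-81,30,40),(255,0,255)),
 "L+":(O(-46,75,39),(255,255,0)),"L-":(O(-46,-75,39),(255,255,0)),"L0":(O(-46,25,4),(255,255,0)),
 "U+":(O(0,75,83),(0,0,255)),"U-":(O(0,-75,83),(0,0,255))}
out=[]
for n,(x0,y0,w,h),f in (("scene",(200,170,110,105),4),("wrist",(60,180,400,240),1)):
    im=cv2.imread(f"pics/{n}4.png")[y0:y0+h,x0:x0+w]
    im=cv2.resize(im,None,fx=f,fy=f,interpolation=cv2.INTER_CUBIC)
    im=cv2.convertScaleAbs(im,alpha=1.6,beta=15)
    for k,(P,col) in pts.items():
        u,v=proj(n,P); print(n,k,round(u),round(v)); q=(int((u-x0)*f),int((v-y0)*f))
        cv2.drawMarker(im,q,col,0,10); cv2.putText(im,k,(q[0]+4,q[1]-3),0,.35,col,1)
    out.append(im)
h=420; out=[cv2.copyMakeBorder(o,0,h-o.shape[0],0,0,0) for o in out]
o=np.hstack(out); cv2.imwrite("pics/c5.png",cv2.resize(o,None,fx=790/o.shape[1],fy=790/o.shape[1]))
E
```

```text
scene tcp 266 215
scene t40 266 203
scene leT 270 207
scene leB 270 213
scene L+ 279 230
scene L- 227 207
scene L0 261 231
scene U+ 269 231
scene U- 214 207
wrist tcp 274 249
wrist t40 274 284
wrist leT 284 245
wrist leB 282 230
wrist L+ 361 288
wrist L- 98 288
wrist L0 273 263
wrist U+ 377 418
wrist U- 66 418
```

View pics/c5.png

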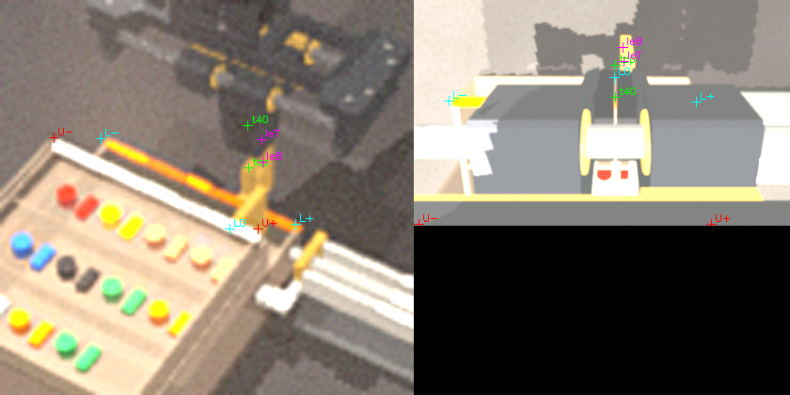

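```bash
python3 - <<'E'
from h import *
org=np.array([563.3,-24.4,0]);ex=np.array([.984,-.178,0]);ey=np.array([.178,.984,0])
def meas(n,k,z,white):
    im=cv2.imread(f"pics/{n}{k}.png"); h=cv2.cvtColor(im,cv2.COLOR_BGR2HSV)
    m=((h[...,1]<40)&(h[...,2]>170)) if white else ((abs(h[...,0].astype(int)-15)<6)&(h[...,1]>190)&(h[...,2]>150))
    r=[]
    for v,u in zip(*np.nonzero(m)):
        q=ray(n,u,v,z)-org; x,y=q@ex,q@ey
        if -72<y<72 and -80<x<15: r.append((x,y))
    r=np.array(r)
    if len(r)<4: return None
    out=[]
    for a in range(-70,70,20):
        g=r[(r[:,1]>=a)&(r[:,1]<a+20)]
        out.append((a,len(g),round(float(np.median(g[:,0])),1)) if len(g) else None)
    return out
for n,ks in (("scene",(0,3,4)),("top",(0,2,4))):
    for k in ks: print(n,k,"low",meas(n,k,39,0)); print("   up",meas(n,k,83,1))
E
```

```text
scene 0 low [None, None, None, None, None, (30, 1, 14.6), (50, 1, -44.9)]Traceback (most recent call last):
  File "<stdin>", line 18, in <module>
  File "<stdin>", line 8, in meas
  File "h.py", line 5, in ray
    c=arm.calibration(name)
ValueError: time passes only in moves, steps and waits
```

```bash
python3 - <<'E'
from h import *
C={n:arm.calibration(n) for n in ("scene","top")}
org=np.array([563.3,-24.4,0]);ex=np.array([.984,-.178,0]);ey=np.array([.178,.984,0])
def meas(n,k,z,white):
    h=cv2.cvtColor(cv2.imread(f"pics/{n}{k}.png"),cv2.COLOR_BGR2HSV)
    m=((h[...,1]<50)&(h[...,2]>160)) if white else ((abs(h[...,0].astype(int)-14)<7)&(h[...,1]>170)&(h[...,2]>110))
    c=C[n]; v,u=np.nonzero(m); M=np.linalg.inv(c["view"])
    d=np.c_[(u-c["cx"])/c["fx"],-(v-c["cy"])/c["fy"],-np.ones(len(u))]@M[:3,:3].T
    q=M[:3,3]+d*((z-M[2,3])/d[:,2])[:,None]-org; r=np.c_[q@ex,q@ey]
    r=r[(abs(r[:,1])<72)&(r[:,0]>-80)&(r[:,0]<15)]
    out=[]
    for a in range(-70,70,20):
        g=r[(r[:,1]>=a)&(r[:,1]<a+20)]
        out.append(f"{a}:{len(g)},{np.median(g[:,0]):.0f}" if len(g) else "-")
    return out
for n,ks in (("scene",(0,3,4)),("top",(0,2,4))):
    for k in ks: print(n,k,"low",*meas(n,k,39,0)); print("   up",*meas(n,k,83,1))
E
```

```text
scene 0 low - - - - 10:6,-70 30:14,-70 50:7,-67
   up -70:19,-27 -50:20,-27 -30:20,-27 -10:22,-27 10:21,-27 30:22,-27 50:20,-26
scene 3 low -70:16,-45 -50:19,-45 -30:20,-45 -10:23,-44 10:34,-47 30:30,-50 50:25,-44
   up -70:20,4 -50:22,4 -30:22,4 -10:20,4 10:22,4 30:22,5 50:20,5
scene 4 low -70:18,-45 -50:19,-45 -30:19,-45 -10:26,-45 10:30,-46 30:38,-45 50:21,-44
   up -70:20,4 -50:22,4 -30:22,4 -10:20,4 10:23,5 30:21,5 50:22,5
top 0 low -70:17,-47 -50:16,-47 -30:17,-46 -10:17,-46 10:20,-46 30:26,-47 50:17,-46
   up -70:27,-28 -50:26,-27 -30:26,-27 -10:23,-28 10:26,-27 30:25,-27 50:25,-27
top 2 low -70:21,-46 -50:22,-46 -30:20,-46 -10:20,-46 10:23,-46 30:29,-47 50:24,-45
   up -70:26,3 -50:26,3 -30:24,4 -10:24,4 10:28,4 30:25,4 50:22,5
top 4 low - - - - - - -
   up -70:18,3 -50:36,-74 -30:59,-5 -10:111,-7 10:113,-7 30:109,-6 50:110,-5
```

Reckoning from pixels, the upper drawer is home and puts the organiser's origin about 4 mm deeper than I had it. The lower drawer is untouched. In the wrist view the eye passes under the finger tips, so the closed fingers really end about 20 mm above the reported TCP. I'll back off, go lower and push on the eye again.

Emit:
{"op": "arm_command", "data": {
  "rows": "0.02 0 0 0 0 0 0; 0.045 0 0 0 0 0 0; 0.045 0 0.012 0 0 0 0; 0.045 0 0.024 0 0 0 0; 0.045 0 0.024 0 0 0 0; 0.035 0 0.024 0 0 0 0; 0.025 0 0.024 0 0 0 0; 0.017 0 0.024 0 0 0 0; 0.01 0 0.024 0 0 0 0; 0.003 0 0.024 0 0 0 0; -0.004 0 0.024 0 0 0 0; -0.01 0 0.024 0 0 0 0; -0.01 0 0.024 0 0 0 0"
}}

```text
time: 9.35
ee_pos: [509.0, 11.3, 17.8]
eef_rot: [3.142, 0.001, 2.963]
contact_force: [-0.4, 0.1, -0.4]
grip_width: 0.2
gripper_force: 0.0
```

```bash
cat > meas.py <<'E'
from h import *
C={n:arm.calibration(n) for n in ("scene","top")}
org=np.array([563.3,-24.4,0]);ex=np.array([.984,-.178,0]);ey=np.array([.178,.984,0])
def pts(n,im,z,f):
    h=cv2.cvtColor(im,cv2.COLOR_RGB2HSV).astype(int); m=f(h)
    c=C[n]; v,u=np.nonzero(m); M=np.linalg.inv(c["view"])
    d=np.c_[(u-c["cx"])/c["fx"],-(v-c["cy"])/c["fy"],-np.ones(len(u))]@M[:3,:3].T
    q=M[:3,3]+d*((z-M[2,3])/d[:,2])[:,None]-org; return np.c_[q@ex,q@ey]
white=lambda h:(h[...,1]<50)&(h[...,2]>160)
orange=lambda h:(abs(h[...,0]-14)<7)&(h[...,1]>170)&(h[...,2]>110)
red=lambda h:((h[...,0]<6)|(h[...,0]>174))&(h[...,1]>170)&(h[...,2]>90)
def drawers(n,name=None):
    im=arm.snapshot(n)
    if name: cv2.imwrite(f"pics/{name}.png",im[:,:,::-1])
    for nm,z,f in (("low",39,orange),("up",83,white)):
        r=pts(n,im,z,f); r=r[(abs(r[:,1])<72)&(r[:,0]>-80)&(r[:,0]<15)]; o=[]
        for a in range(-70,70,20):
            g=r[(r[:,1]>=a)&(r[:,1]<a+20)]; o.append(f"{a}:{len(g)},{np.median(g[:,0]):.1f}" if len(g) else "-")
        print(n,nm,*o)
    for z in (72,):
        r=pts(n,im,z,red); r=r[(abs(r[:,0]+20)<25)&(r[:,1]>110)&(r[:,1]<240)]
        if len(r): print(n,"post",len(r),r.mean(0).round(1))
E
python3 - <<'E'
from meas import *
s=arm.sense();p=s["ee_pos"]-org;print(s["ee_pos"],s["contact_force"],p@ex,p@ey)
drawers("scene","scene6")
E
```

```text
[509.03232345  11.25071982  17.80170832] [-0.3633283   0.05793523 -0.43765545] -59.74522184966355 25.420661873017405
scene low - - - - 10:21,-44.6 30:31,-45.2 50:7,-36.5
scene up -70:20,3.8 -50:21,4.0 -30:22,4.4 -10:20,4.1 10:16,4.9 30:14,4.6 50:15,5.2
scene post 45 [-19.7 210.8]
```

The lower drawer is moving now, since its orange edge has gone behind the white one. About 20 mm remain.

Emit:
{"op": "arm_command", "data": {
  "rows": "-0.004 0 0 0 0 0 0; -0.008 0 0 0 0 0 0; -0.012 0 0 0 0 0 0; -0.015 0 0 0 0 0 0; -0.017 0 0 0 0 0 0; -0.018 0 0 0 0 0 0; -0.018 0 0 0 0 0 0"
}}

```text
time: 10.1
ee_pos: [524.9, 8.4, 17.6]
eef_rot: [-3.142, -0.003, 2.963]
contact_force: [-7.2, 0.6, 2.1]
grip_width: 0.3
gripper_force: 3.2
```

Emit:
{"op": "arm_command", "data": {
  "rows": "-0.001 0 0 0 0 0 0; -0.002 0 0 0 0 0 0; -0.002 0 0 0 0 0 0"
}}

```text
time: 10.4
ee_pos: [525.2, 8.4, 17.4]
eef_rot: [-3.141, -0.007, 2.964]
contact_force: [-14.7, 0.6, 8.5]
grip_width: 0.6
gripper_force: 7.4
```

Both drawers have hit their stops (14.7 N here, with the same offset of about 12.5 mm as the upper push). I'll back off and go behind the post, then check the drawers by pixel.

Emit:
{"op": "arm_command", "data": {
  "rows": "0.02 0 0 0 0 0 0; 0.05 0 0 0 0 0 0; 0.05 0 -0.04 0 0 0 0; 0.05 0 -0.08 0 0 0 0; 0.05 0.02 -0.11 0 0 0 0; 0.04 0.06 -0.11 0 0 0 0; 0.02 0.1 -0.11 0 0 0 0; 0 0.14 -0.11 0 0 0 0; -0.015 0.18 -0.11 0 0 0 0; -0.022 0.22 -0.11 0 0 0 0; -0.022 0.238 -0.11 0 0 0 0; -0.022 0.238 -0.11 0 0 0 0; -0.022 0.238 -0.11 0 0 0 0"
}}

```text
time: 11.7
ee_pos: [591.8, 237.8, 127.8]
eef_rot: [-3.141, 0.0, 2.963]
contact_force: [0.2, -0.3, 0.4]
grip_width: 0.4
gripper_force: 0.0
```

```bash
python3 - <<'E'
from meas import *
s=arm.sense();p=s["ee_pos"]-org;print(s["ee_pos"],s["contact_force"],p@ex,p@ey)
drawers("scene","scene7"); drawers("top","top7")
E
```

```text
[591.81422967 237.7818634  127.75211826] [ 0.17585197 -0.257582    0.41153089] -18.610369693176654 263.06248646490053
scene low - - - - 10:5,-38.0 30:11,-36.8 50:2,-34.6
scene up -70:20,3.8 -50:21,4.0 -30:22,4.4 -10:20,4.1 10:22,4.4 30:21,4.8 50:20,5.1
scene post 46 [-17.9 211.6]
top low -70:17,3.1 -50:19,3.4 -30:18,3.1 -10:16,3.4 10:21,3.6 30:29,2.3 50:25,0.8
top up -70:26,3.4 -50:26,3.7 -30:25,4.1 -10:25,3.5 10:27,3.9 30:26,4.4 50:22,5.0
top post 17 [-16.4 211.4]
```

Both fronts read about +3.5, flush and home. The post is at (-17, 211.5). I'll descend behind it and start pushing.

Emit:
{"op": "arm_command", "data": {
  "rows": "0 0 0.03 0 0 0 0; 0 0 0.06 0 0 0 0; 0 0 0.078 0 0 0 0; 0 0 0.083 0 0 0 0; 0 -0.01 0.083 0 0 0 0; 0 -0.02 0.083 0 0 0 0; 0 -0.027 0.083 0 0 0 0; 0 -0.033 0.083 0 0 0 0; 0 -0.039 0.083 0 0 0 0; 0 -0.044 0.083 0 0 0 0; 0 -0.048 0.083 0 0 0 0; 0 -0.05 0.083 0 0 0 0; 0 -0.05 0.083 0 0 0 0"
}}

```text
time: 13.1
ee_pos: [582.9, 188.8, 44.8]
eef_rot: [-3.141, -0.0, 2.963]
contact_force: [-0.2, 0.3, -0.1]
grip_width: 0.3
gripper_force: 0.1
```

```bash
python3 - <<'E'
from meas import *
s=arm.sense();p=s["ee_pos"]-org;print(s["ee_pos"],s["contact_force"],p@ex,p@ey)
drawers("scene","scene8")
im=cv2.imread("pics/scene8.png")[190:290,240:380]
cv2.imwrite("pics/c8.png",cv2.resize(im,None,fx=5,fy=5,interpolation=cv2.INTER_CUBIC))
E
```

```text
[582.86332277 188.75980654  44.77095556] [-0.20604289  0.27916102 -0.0831968 ] -18.69213596198559 213.23152108361626
scene low - - - - 10:4,-37.8 30:13,-37.1 50:5,-37.7
scene up -70:20,3.8 -50:21,4.0 -30:22,4.4 -10:20,4.1 10:22,4.4 30:21,4.8 50:20,5.1
scene post 32 [-16.7 191.8]
```

View pics/c8.png

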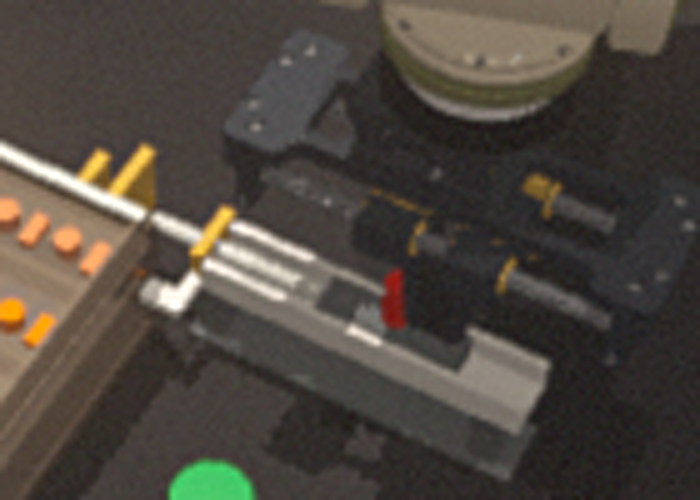

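The picture shows the finger behind the red post at crop (393,298). The bolt has slid about 20 mm in its channel and its shaft is through the guide plate. I'll push on.

Emit:
{"op": "arm_command", "data": {
  "rows": "0 -0.005 0 0 0 0 0; 0 -0.01 0 0 0 0 0; 0 -0.015 0 0 0 0 0; 0 -0.02 0 0 0 0 0; 0 -0.025 0 0 0 0 0; 0 -0.03 0 0 0 0 0; 0 -0.035 0 0 0 0 0; 0 -0.04 0 0 0 0 0; 0 -0.044 0 0 0 0 0; 0 -0.047 0 0 0 0 0; 0 -0.049 0 0 0 0 0; 0 -0.049 0 0 0 0 0"
}}

```text
time: 14.35
ee_pos: [574.2, 140.6, 44.8]
eef_rot: [-3.141, -0.0, 2.963]
contact_force: [-0.1, 0.3, -0.5]
grip_width: 0.2
gripper_force: 0.0
```

Emit:
{"op": "arm_command", "data": {
  "rows": "0 -0.001 0 0 0 0 0; 0 -0.002 0 0 0 0 0; 0 -0.002 0 0 0 0 0"
}}

```text
time: 14.65
ee_pos: [573.9, 138.8, 44.8]
eef_rot: [-3.142, 0.0, 2.963]
contact_force: [-0.3, 0.8, -0.3]
grip_width: 0.4
gripper_force: 0.3
```

Emit:
{"op": "arm_command", "data": {
  "rows": "0 -0.001 0 0 0 0 0; 0 -0.002 0 0 0 0 0; 0 -0.002 0 0 0 0 0"
}}

```text
time: 14.95
ee_pos: [573.5, 136.7, 44.8]
eef_rot: [-3.142, -0.0, 2.963]
contact_force: [-0.2, -0.0, -0.5]
grip_width: 0.3
gripper_force: 0.3
```

```bash
python3 - <<'E'
from meas import *
s=arm.sense();p=s["ee_pos"]-org;print(s["ee_pos"],s["contact_force"],p@ex,p@ey)
drawers("scene","scene9")
E
```

```text
[573.48746209 136.70378576  44.81039532] [-0.17195604 -0.02669237 -0.48340219] -18.652011166342223 160.3394934356326
scene low - - - - 10:4,-37.2 30:13,-40.7 50:5,-38.0
scene up -70:20,3.8 -50:21,4.0 -30:22,4.4 -10:20,4.1 10:22,4.4 30:22,4.6 50:22,4.8
scene post 30 [-17.  138.9]
```

Emit:
{"op": "arm_command", "data": {
  "rows": "0 -0.001 0 0 0 0 0; 0 -0.002 0 0 0 0 0; 0 -0.002 0 0 0 0 0"
}}

```text
time: 15.3
ee_pos: [573.1, 134.7, 44.8]
eef_rot: [-3.142, -0.0, 2.963]
contact_force: [-0.3, 0.7, -0.3]
grip_width: 0.2
gripper_force: 0.3
```

Emit:
{"op": "arm_command", "data": {
  "rows": "0 -0.001 0 0 0 0 0; 0 -0.0015 0 0 0 0 0; 0 -0.0015 0 0 0 0 0"
}}

```text
time: 15.6
ee_pos: [573.2, 133.9, 45.3]
eef_rot: [3.14, 0.001, 2.963]
contact_force: [0.4, 5.2, 2.2]
grip_width: 0.5
gripper_force: 2.5
```

At 5 N the block sits against the plate. I'll back straight off, rise and verify.

Emit:
{"op": "arm_command", "data": {
  "rows": "0 0.004 0 0 0 0 0; 0 0.03 0 0 0 0 0; 0 0.045 -0.04 0 0 0 0; 0 0.06 -0.08 0 0 0 0; 0.02 0.1 -0.12 0 0 0 0; 0.05 0.14 -0.14 0 0 0 0; 0.08 0.18 -0.14 0 0 0 0; 0.1 0.22 -0.14 0 0 0 0; 0.1 0.22 -0.14 0 0 0 0; 0.1 0.22 -0.14 0 0 0 0; 0.1 0.22 -0.14 0 0 0 0"
}}

```text
time: 16.7
ee_pos: [513.9, 366.6, 184.5]
eef_rot: [-3.141, -0.0, 2.962]
contact_force: [0.5, -0.3, -1.1]
grip_width: 0.5
gripper_force: 0.0
```

```bash
python3 - <<'E'
from meas import *
print(arm.sense()["time"])
drawers("scene","scene10"); drawers("top","top10")
a=cv2.resize(cv2.imread("pics/scene10.png")[190:290,230:330],(400,400),interpolation=cv2.INTER_CUBIC)
b=cv2.resize(cv2.imread("pics/top10.png")[150:220,235:305],(400,400),interpolation=cv2.INTER_CUBIC)
cv2.imwrite("pics/c10.png",np.hstack([a,b]))
E
```

```text
16.7
scene low - - - - 10:3,-38.0 30:12,-42.2 50:4,-37.8
scene up -70:20,3.8 -50:21,4.0 -30:22,4.4 -10:20,4.1 10:23,4.3 30:23,4.5 50:22,4.8
scene post 45 [-19.5 137.3]
top low -70:17,3.1 -50:19,3.4 -30:17,2.9 -10:16,3.4 10:20,3.8 30:26,2.6 50:18,2.5
top up -70:26,3.4 -50:27,3.7 -30:24,4.1 -10:25,3.5 10:43,1.4 30:40,1.9 50:32,3.3
top post 21 [-16.6 139.2]
```

View pics/c10.png

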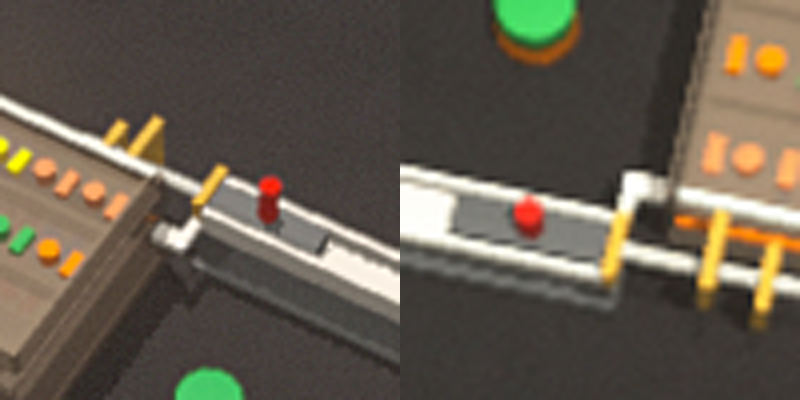

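The block lies right up against the guide plate with no visible gap (crop (205,195) in the scene view, (608,240) in the top view). The shaft runs through both brass eyes and both fronts are flush. Handing in.

```bash
python3 -c "
from workcell import arm
print(arm.hand_in())"
```

```text
the job is handed in; nothing more can be done
None
```

I pushed both drawers home, slid the bolt through both eyes until its block stopped against the guide plate, and handed the job in at about 17 s; no verdict was returned.

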